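# Press the ratchet home in its cutout in the tool tray

### The arm

A 7-joint arm with a two-finger parallel gripper is mounted at the origin on the work surface. World frame = base frame: x ahead of the robot, y to its left, z up, the work surface at z = 0. Lengths are in m, angles in rad, forces in N, time in s.
With the tool pointing down it reaches from about 0.4 to 0.9 m from the base axis. Payload 5.5 kg.
Tool frame: the origin (TCP) lies on the centre line of the jaws, within the pads' length; the fingertips stand manip.finger_overhang ahead of it and the grasp point (between the pads) lies 5 mm behind it (manip.finger_overhang is the distance from the TCP to the fingertips, in m); x points along the fingers, z is the direction in which the jaws open and shut, and the axes are right-handed (so a half turn about x gives the same grasp; the last joint's range is limited). The gripper opens to 92 mm and grips with 3 to 60 N. Pads are 19 mm wide; open, the fingers measure 130 mm over their backs; the gripper's body (75 mm by 190 mm) begins 47 mm behind the grasp point.
Start: joints at [-0.967, 0.501, -0.427, 1.55, 0.221, 1.138, -0.21], TCP at [0.217, 0.613, 0.241] pointing down, gripper open.
Joint ranges: [-2.88, 2.88], [-0.31, 2.03], [-1.54, 1.56], [0.2, 2.42], [-1.41, 4.55], [0.19, 2.02], [-2.57, 2.57]. Speed limits (rad/s): [2.57, 2.57, 3.14, 3.14, 3.14, 3.14, 3.14].

### API

Orientations are given as [roll, pitch, yaw] about the fixed x, y, z axes, in that order (R = Rz(yaw) Ry(pitch) Rx(roll)).
In Python, from plant import sense, vision, manip gives the robot as it stands.
- The arm moves only by the tool move_arm, never from a script. Its argument "rows" is a list of rows, each a list of 4 numbers: the shift along the tool's x, y, z in cm, then the turn about the tool's x in rad. In form: [[x, y, z, yaw], ...]. A call has 1 to 12 rows; each row is the pose to reach, as a shift and turn from the pose commanded when the call began, along the tool's axes at that moment; what a row does not reach only later rows make up. A row lasts 1/12 s, in which the tool goes at most 41.7 mm and 7.16 degrees, less where a joint would pass 70% of its speed; a pose out of reach is approached as far as the arm can. A call with a gripper value outside its range is refused whole. "hand" is the closure, from -1 (fully open) to 1 (shut), set as the call begins (left out, the last holds). The fingers move at their own pace and stop on an object; "force" is the grip in N (left out, the last holds). Time passes only in rows, so rows that repeat a pose let the fingers close. It gives the time, the measured TCP pose, the force and the opening at its end, in the units of the state.
- sense(): the state, without advancing time (a new reading comes with each control period).
- vision.get_image(name): name is "scene" or "top"; returns a dict with "image" (480x640x3 uint8, red, green, blue), "fx", "fy", "cx", "cy" (pixels), "origin" and "orientation" of the camera in the world. Camera axes: x right, y up, looking along -z (the intrinsics and any distortion apply to the point x, -y, -z); pixel columns grow to the right and rows downward; lengths in m; the calibration is good to about 2 mm. A picture is of the moment at which its call begins. There is no depth.
- manip.close_job(): hands the job in, once; it reports no verdict.
The state is a dict: "t": time; "qpos": joint angles; "joint_vel": joint speeds; "joint_efforts": joint torques, N m; "ee_pos": TCP position; "tcp_rot": TCP orientation; "ft_force": force on the tool from outside, world axes, zero at the start; "moment": the same for the moment, N m; "width": finger opening in m.
Only numpy, scipy, OpenCV 4.12 (cv2) and the standard library are available. Lean on these libraries where they do the work, as an engineer would, in place of code of your own. Each camera call takes 0.05 s, during which the arm holds its last target.

### The job

Put the big steel ratchet wrench back in the tool tray: lay it in the cutout of its own shape and press it down past the spring plungers, at head and handle, until it lies flat on the cutout's floor, then let go. Leave the spanner, the screwdriver, the loose nut and the angle bracket where they are.

Things in the scene. Friction and masses are not known exactly. Their poses are not given: they have to be found in the camera images.
- ratchet: Ratchet wrench, plain steel, 170 x 16 mm thick, 0.3 kg, lying flat. Origin: mid-length, underside; x along it to the head, z up. Handle x -85 to +25 mm, 24 mm wide, dark bands. Neck x 25 to 47, 14 wide, 14 thick. Head: flat octagon, 40 mm across flats, centre x +65. Balance near x +4: grip across the handle at the origin. Lower edges bevelled 0.8 mm in, 2 up.
- ratchet_head (a point): Point on the underside of the ratchet, under the centre of the head (x = +65 mm of the ratchet); axes as the ratchet's.
- ratchet_tail (a point): Point on the underside of the ratchet near the handle's end (x = -75 mm of the ratchet); axes as the ratchet's.
- tray: Tool tray, fixed: aluminium case 274 x 162 mm, rim 24 mm high, with a black plastic insert, upper face 22 mm above the bench. Origin: centre of the underside; x lengthwise. In the insert: in the middle, along x, the ratchet's empty cutout, head end to +x; at y +49 to +69 mm a bedded spanner, 4 mm proud; at y -48 to -66 a smaller plain cutout, 120 mm long, not the ratchet's.
- recess (a point): Where the ratchet's origin belongs, seen from above, if the insert stood centred in its case; at the insert's upper face, axes as the tray's. The insert has play along the tray's x: it really stands anywhere up to 11 mm either way (find it by feel or eye), none in y, and holds against 50 N. The cutout: the ratchet's outline with 1 mm to spare all round, 12 mm deep, floor 10 mm above bench.
- pair_handle (a point): Nominal middle of the plunger pair at the handle, at the insert's upper face (x -60 mm of recess; shifts with the insert). In each pair two sprung round steel noses, radius 4 mm, stick 2 mm out of the facing side walls, centred 6 mm below the upper face. The ratchet laid in rests on them about 5.5 mm deep; fingers do not fit in beside it.
- pair_head (a point): Nominal middle of the like plunger pair at the head, at the insert's upper face (x +65 mm of recess; shifts with the insert). Pushing the ratchet past takes roughly 4 to 8 N over each pair; it must go on down to the floor, where its top stands 4 mm proud of the insert; the noses then grip its sides. Pressing one end only seats only that end.
- spanner: Bystander: flat steel double open-ended spanner, 120 mm long, 18 mm wide, 8 mm thick, loose on the bench. Origin: centre of its underside, x along it.
- screwdriver: Bystander: screwdriver with a black handle, 150 mm long, loose on the bench, lying along its x. Origin: mid-length, underside.
- nut: Bystander: large hexagon nut, 34 mm over corners, 16 mm high, loose on the bench. Origin: centre of its underside.
- bracket: Bystander: dark steel angle bracket, foot 60 x 40 mm, upright plate 60 mm high, loose on the bench. Origin: centre of its underside.
There are look-alikes about, which are no part of the job. Leave any orange or yellow look-alike of the ratchet alone.

How it is judged:
By the outcome, as a careful person would: the job done as asked, in the order asked, and still so for the second after the job is handed in, with the robot touching nothing.
It also fails if it takes over 61 s, if anything falls off the work surface, if the arm or the gripper's body presses on something with over 40 N, if the wrist force passes 120 N, or if a joint passes its speed limit or range.

## Working session

There is one attempt and no reset: what is moved stays moved. The work goes in short steps, Python scripts to look and compute and a tool call to move; the robot and the scene stay as the last step left them, time stands still between calls to the robot, and variables do not carry over. Pictures are saved under pics/ and viewed, and the job is handed in when it is done.

Besides the shell and the picture viewer there is one more tool, called after "Request:" by a JSON object that holds its "method" and its "body". move_arm: Moves the arm, as the interface text tells. Its arguments: {"type":"object","properties":{"rows":{"type":"array","items":{"type":"array","items":{"type":"number"}}},"hand":{"type":"number"},"force":{"type":"number"}},"required":["rows"]}

```bash
ls; mkdir -p pics
python3 - <<'E'
from plant import sense, vision, manip
import cv2
s=sense();print(s);print(manip.finger_overhang)
for n in("scene","top"):
    d=vision.get_image(n);cv2.imwrite(f"pics/{n}0.png",d["image"][:,:,::-1]);print({k:v for k,v in d.items() if k!="image"})
E
```

```text
pics
{'t': 0.0, 'qpos': array([-0.96679088,  0.50185946, -0.42677451,  1.55142615,  0.22081088,
        1.13827578, -0.21024981]), 'joint_vel': array([ 1.25057956e-05, -3.83420732e-04,  8.34971082e-05,  4.18163898e-04,
        6.04937020e-04,  1.59245590e-03,  9.57754092e-04]), 'joint_efforts': array([ 8.98349736e-04, -5.66602492e+01, -5.81602961e+00, -2.79111654e+01,
       -6.87222462e-02,  3.08780232e-02,  1.66005652e-04]), 'ee_pos': array([0.21709507, 0.61197953, 0.23967948]), 'tcp_rot': array([ 3.11042359,  1.5688839 , -1.9426806 ]), 'ft_force': array([0.51750232, 0.66043319, 0.63058374]), 'moment': array([ 0.00531022,  0.04488239, -0.00124019]), 'width': 0.09175585969670651}
0.014
{'fx': 435.61145640763954, 'fy': 435.61145640763954, 'cx': 322.8368009947951, 'cy': 233.21688557767231, 'origin': array([1.05664381, 0.22480699, 1.01646437]), 'orientation': array([ 0.59296738, -0.00880765,  2.04665584])}
{'fx': 481.613250655849, 'fy': 481.613250655849, 'cx': 318.79397207027745, 'cy': 240.9258426925371, 'origin': array([ 0.35062989, -0.09058698,  1.10960859]), 'orientation': array([ 0.117936  ,  0.0212846 , -1.58373101])}
```

View pics/scene0.png

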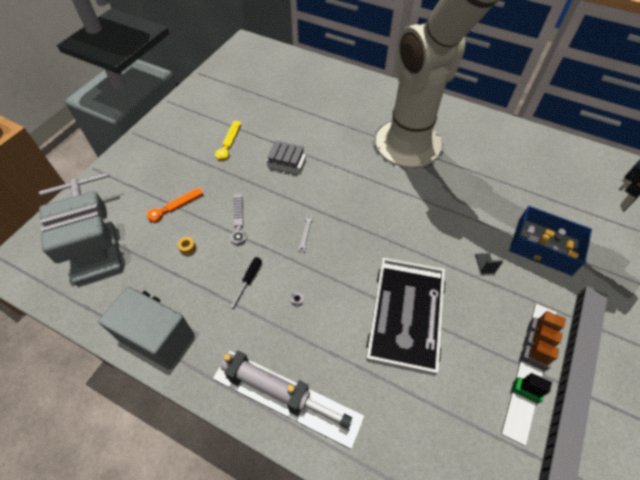

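View pics/top0.png

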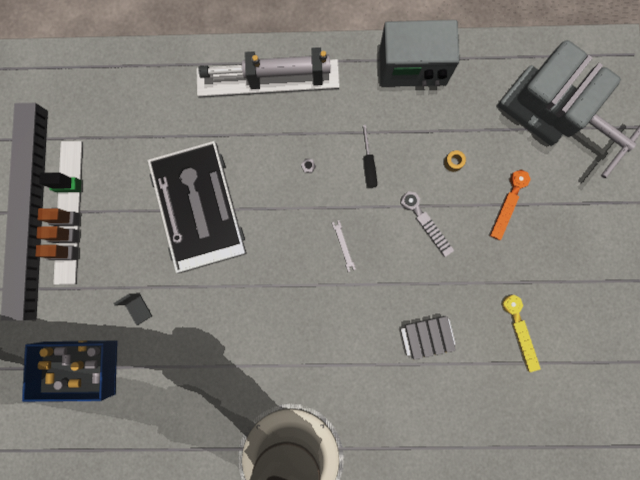

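The first pictures show the plain steel ratchet in the top view, with its head at about (410,200) and its tail at (448,252). The tray is at about (196,207), with the empty cutout's head at (188,177) and its end at (203,236). Next I'll zoom in and measure.

```bash
cat > h.py <<'E'
import numpy as np,cv2
from scipy.spatial.transform import Rotation as R
from plant import sense, vision, manip
def cast(d,px,z):
    px=np.atleast_2d(np.asarray(px,float))
    v=np.c_[(px[:,0]-d["cx"])/d["fx"],-(px[:,1]-d["cy"])/d["fy"],-np.ones(len(px))]
    w=R.from_euler('xyz',d["orientation"]).apply(v)
    o=np.asarray(d["origin"]);t=(z-o[2])/w[:,2]
    return o+w*t[:,None]
def proj(d,P):
    P=np.atleast_2d(P)
    c=R.from_euler('xyz',d["orientation"]).inv().apply(P-np.asarray(d["origin"]))
    return np.c_[d["cx"]+d["fx"]*c[:,0]/-c[:,2],d["cy"]-d["fy"]*c[:,1]/-c[:,2]]
def crop(im,x0,y0,w,h,k,name):
    cv2.imwrite(name,cv2.resize(im[y0:y0+h,x0:x0+w,::-1],None,fx=k,fy=k,interpolation=cv2.INTER_CUBIC))
E
python3 - <<'E'
from h import *
import pickle
t=vision.get_image("top");s=vision.get_image("scene")
pickle.dump((t,s),open("im0.pkl","wb"))
crop(t["image"],140,135,115,145,4,"pics/t_tray.png")
crop(t["image"],390,180,75,85,6,"pics/t_rat.png")
crop(s["image"],360,250,100,130,4,"pics/s_tray.png")
E
```

```text
(no output)
```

View pics/t_tray.png

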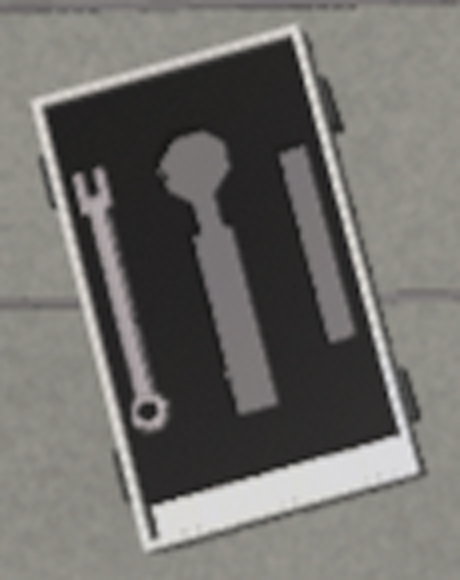

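View pics/t_rat.png

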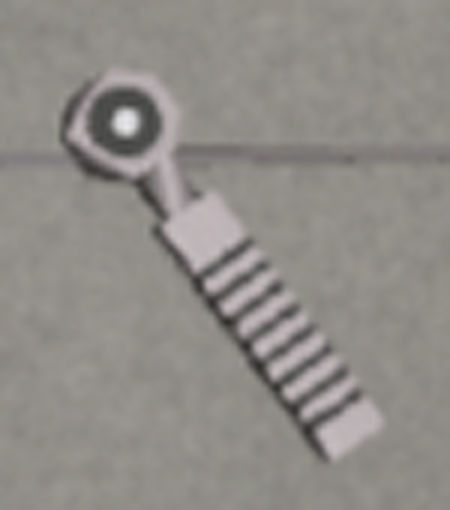

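View pics/s_tray.png

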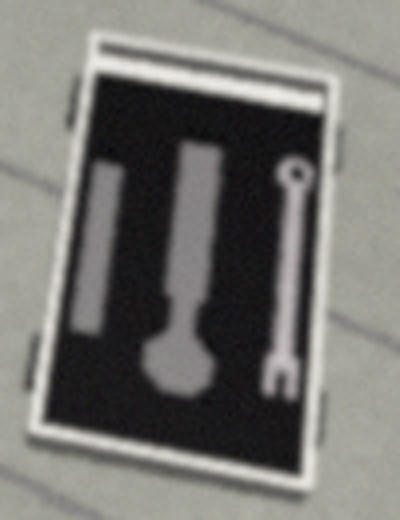

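The top crop shows the insert pushed toward the head end, with a white strip of bare case at the tail end. The grey cutout's head is at about (189,177) and its handle end at (204,236) in full-image pixels. The ratchet's head is at (410,200) and its tail corners are near (445,256) and (454,250).

Run:
```python
from h import *
import pickle
t,s=pickle.load(open("im0.pkl","rb"))
k=8
def up(d,x0,y0,w,h):
    g=d["image"][y0:y0+h,x0:x0+w].astype(np.float32)
    return cv2.resize(g,None,fx=k,fy=k,interpolation=cv2.INTER_CUBIC),(x0,y0)
def topx(c,o): return (c.reshape(-1,2)+0.5)/k-0.5+np.array(o)
def cont(m,amin):
    cs,_=cv2.findContours(m.astype(np.uint8),cv2.RETR_LIST,cv2.CHAIN_APPROX_NONE)
    return [c for c in cs if cv2.contourArea(c)>amin*k*k]
def rect(P):
    r=cv2.minAreaRect((P[:,:2]*1000).astype(np.float32)); return r,cv2.boxPoints(r)
for nm,d,box in(("top",t,(140,135,115,145)),("scene",s,(360,250,100,130))):
    im,o=up(d,*box);g=im.mean(2)
    print(nm,"gray pcts",np.percentile(g,[2,20,40,60,80,98]).round())
    # tray outer: bright
    for c in cont(g>185,300)[:3]:
        p=topx(c,o);P=cast(d,p,.024);r,b=rect(P);print(" bright z24",np.round(r[0],1),np.round(r[1],1),round(r[2],2), b.round(1).tolist())
    for c in cont(g>70,60):
        p=topx(c,o)
        for z in(.022,.010):
            P=cast(d,p,z);r,b=rect(P);print(" >70 z",z,cv2.contourArea(c)/k/k,np.round(r[0],1),np.round(r[1],1),round(r[2],2))
d=t;im,o=up(d,395,185,65,78)
lab=im
bg=np.median(im.reshape(-1,3),0);print(bg)
m=(im.mean(2)-bg.mean()>12)
diff=im[:,:,0]-im[:,:,1]
print(np.percentile(diff,[5,50,95]))
for c in cont(diff>2,10):
    p=topx(c,o);P=cast(d,p,.016);r,b=rect(P);print("pink",cv2.contourArea(c)/k/k,np.round(r[0],1),np.round(r[1],1),r[2],b.round(1).tolist())
cv2.imwrite("pics/pk.png",((diff>4)*255).astype(np.uint8))
```

```text
top gray pcts [ 33.  40. 119. 137. 141. 218.]
 bright z24 [566.5 214.7] [267.2 155.6] 15.36 [[417.1000061035156, 254.3000030517578], [458.29998779296875, 104.30000305175781], [715.9000244140625, 175.0], [674.7000122070312, 325.1000061035156]]
 bright z24 [566.5 215. ] [274.1 161.5] 15.32 [[413.0, 256.6000061035156], [455.6000061035156, 100.9000015258789], [720.0, 173.3000030517578], [677.2999877929688, 329.1000061035156]]
 >70 z 0.022 406.8046875 [558.6 273.1] [160.3  23.9] 14.96
 >70 z 0.01 406.8046875 [560.9 277.1] [162.   24.1] 14.96
 >70 z 0.022 348.15625 [589.1 160.6] [117.7  17.4] 15.43
 >70 z 0.01 348.15625 [591.8 163.3] [119.   17.6] 15.43
 >70 z 0.022 750.5234375 [573.1 217.9] [168.7  41.5] 13.64
 >70 z 0.01 750.5234375 [575.6 221.3] [170.6  42. ] 13.64
 >70 z 0.022 6636.1328125 [571.6 216.1] [251.3 150.2] 15.37
 >70 z 0.01 6636.1328125 [574.  219.5] [254.  151.9] 15.37
 >70 z 0.022 16642.515625 [566.5 213.6] [344.9 271.3] 0.16
 >70 z 0.01 16642.515625 [568.9 217. ] [348.7 274.3] 0.16
scene gray pcts [ 19.  26. 128. 157. 161. 208.]
 bright z24 [564.2 215.7] [267.6 155.7] 15.
[... 5707 characters left out ...]
140625, -388.20001220703125], [590.7000122070312, -378.6000061035156]]
pink 25.21875 [ 599.6 -279.9] [15.  18.5] 27.317541122436523 [[588.7000122070312, -275.20001220703125], [597.2000122070312, -291.6000061035156], [610.5, -284.70001220703125], [602.0, -268.29998779296875]]
pink 85.9921875 [ 589.4 -380.9] [26.3 34.6] 87.3025894165039 [[571.5, -393.20001220703125], [606.0999755859375, -394.79998779296875], [607.2999877929688, -368.5], [572.7999877929688, -366.8999938964844]]
pink 3623.078125 [ 517.4 -317.2] [148.4 181.9] 88.20169830322266 [[424.1000061035156, -388.5], [605.9000244140625, -394.20001220703125], [610.5999755859375, -245.89999389648438], [428.79998779296875, -240.1999969482422]]
```

View pics/pk.png

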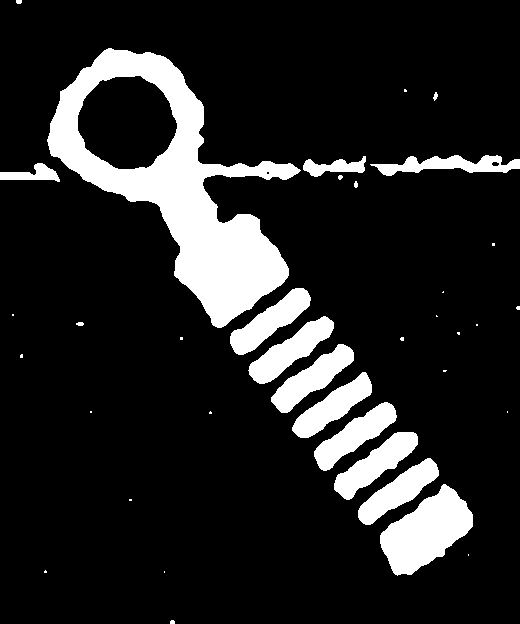

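The mask shows the ratchet cleanly, ring head and banded handle. Next I'll fit its axis, and the ends of the cutout in the tray frame.

```bash
cat > meas.py <<'E'
from h import *
import pickle
t,s=pickle.load(open("im0.pkl","rb"))
k=8
def up(d,x0,y0,w,h):
    g=d["image"][y0:y0+h,x0:x0+w].astype(np.float32)
    return cv2.resize(g,None,fx=k,fy=k,interpolation=cv2.INTER_CUBIC),(x0,y0)
def topx(c,o): return (c.reshape(-1,2)+0.5)/k-0.5+np.array(o)
yaw=np.radians(15.35);ux=np.array([np.cos(yaw),np.sin(yaw)]);uy=np.array([-ux[1],ux[0]])
for nm,d,box,C,th in(("top",t,(140,135,115,145),(566.5,214.85),75),("scene",s,(360,250,100,130),(564.0,215.8),75)):
    im,o=up(d,*box);g=im.mean(2)
    cs,_=cv2.findContours((g>th).astype(np.uint8),cv2.RETR_LIST,cv2.CHAIN_APPROX_NONE)
    for c in cs:
        a=cv2.contourArea(c)/k/k
        if 300<a<1000:
            for z in(.022,.010):
                P=cast(d,topx(c,o),z)[:,:2]*1000-C
                x,y=P@ux,P@uy
                print(nm,round(a),z,"x %.1f..%.1f"%(np.percentile(x,1),np.percentile(x,99)),"min/max %.1f %.1f"%(x.min(),x.max()),"y %.1f..%.1f"%(np.percentile(y,1),np.percentile(y,99)))
                if a>600:
                    xs=x.min()
                    h=(x>xs+10)&(x<xs+100)
                    print("   handle sides",np.median(y[h&(y<np.median(y[h]))]),np.median(y[h&(y>np.median(y[h]))]))
im,o=up(t,395,185,65,78);diff=im[:,:,0]-im[:,:,1]
m=(diff>4).astype(np.uint8)
m=cv2.morphologyEx(m,cv2.MORPH_OPEN,np.ones((15,15)));m=cv2.morphologyEx(m,cv2.MORPH_CLOSE,cv2.getStructuringElement(2,(21,21)))
cs,_=cv2.findContours(m,cv2.RETR_EXTERNAL,cv2.CHAIN_APPROX_NONE);c=max(cs,key=cv2.contourArea)
P=cast(t,topx(c,o),.016)[:,:2]*1000
r=cv2.minAreaRect(P.astype(np.float32));print("ratchet",r)
# head centre from hole ring & handle rect
hm=(cs[0]*0)
hb=np.array([c0 for c0 in P if c0[0]<np.percentile(P[:,0],0)+0]) if 0 else None
# rough axis
b=cv2.boxPoints(r)
L=max(r[1]);
ang=np.radians(r[2]) if r[1][0]>r[1][1] else np.radians(r[2]+90)
a=np.array([np.cos(ang),np.sin(ang)]);
if a[0]<0:a=-a
for _ in range(3):
    n=np.array([-a[1],a[0]])
    x,y=P@a,P@n;x0=x.min()
    h=(x>x0+8)&(x<x0+102);mid=(y[h].min()+y[h].max())/2
    up_=h&(y>mid);dn=h&(y<mid)
    l1=np.polyfit(x[up_],y[up_],1);l2=np.polyfit(x[dn],y[dn],1)
    sl=(l1[0]+l2[0])/2;a=a+n*sl;a/=np.linalg.norm(a)
n=np.array([-a[1],a[0]]);x,y=P@a,P@n
h=(x>x.min()+8)&(x<x.min()+102);mid=(y[h].min()+y[h].max())/2
yc=(np.median(y[h&(y>mid)])+np.median(y[h&(y<mid)]))/2;w=np.median(y[h&(y>mid)])-np.median(y[h&(y<mid)])
hd=x>x.max()-40
print("axis deg",np.degrees(np.arctan2(a[1],a[0])),"len",np.ptp(x),"w",w,"head yc",(y[hd].max()+y[hd].min())/2-yc,"head w",np.ptp(y[hd]))
xm=(x.max()+x.min())/2
print("origin xy",a*xm+n*yc,"from tail",a*(x.min()+85)+n*yc)
E
python3 meas.py
```

```text
top 393 0.022 x -71.8..87.5 min/max -72.0 87.8 y 47.7..70.2
top 393 0.01 x -69.4..91.7 min/max -69.6 92.0 y 50.8..73.5
top 337 0.022 x -51.0..65.9 min/max -51.2 66.2 y -66.7..-49.9
top 337 0.01 x -48.4..69.8 min/max -48.6 70.2 y -64.8..-47.9
top 734 0.022 x -76.8..91.0 min/max -77.0 91.3 y -21.2..17.8
   handle sides -13.281374500504176 9.953254258421463
top 734 0.01 x -74.5..95.2 min/max -74.6 95.4 y -18.8..20.6
   handle sides -10.810114331787053 12.676627050685642
scene 317 0.022 x -43.4..71.1 min/max -43.6 71.3 y -66.9..-47.8
scene 317 0.01 x -49.7..66.2 min/max -49.9 66.4 y -66.3..-46.9
scene 678 0.022 x -69.5..97.1 min/max -69.7 97.2 y -21.5..20.0
   handle sides -13.472906530869873 12.015204660548175
scene 678 0.01 x -76.1..92.5 min/max -76.3 92.6 y -20.3..21.7
   handle sides -12.166183156532565 13.63679279069547
ratchet ((519.6795654296875, -320.1998291015625), (172.3162841796875, 44.60002899169922), 37.27293395996094)
axis deg 34.45232717130361 len 172.97423212512376 w 23.920626580435624 head yc -0.20684753362365882 head w 44.73586969371115
origin xy [ 517.63080291 -317.18916369] from tail [ 516.40453119 -318.03045548]
```

```bash
cat >> h.py <<'E'
def Rt(s=None):
    s=s or sense(); return R.from_euler('xyz',s["tcp_rot"])
def to(target,zdir_deg=None,s=None):
    """row (cm, rad) from measured pose to target; zdir = world heading of tool z"""
    s=s or sense(); r=Rt(s); v=r.inv().apply(np.asarray(target)-s["ee_pos"])*100
    a=r.apply([0,0,1]); cur=np.degrees(np.arctan2(a[1],a[0]))
    turn=None
    if zdir_deg is not None:
        w=(zdir_deg-cur+90)%180-90
        turn=-np.radians(w)   # tool x is down
    print("pos",s["ee_pos"].round(4),"zdir %.2f"%cur,"F",s["ft_force"].round(2),"w %.4f"%s["width"],"q7 %.2f"%s["qpos"][6],"t %.2f"%s["t"]);print("row",v.round(2),"turn",turn)
E
python3 - <<'E'
from h import *
r=Rt();print(r.as_matrix().round(3))
to([.55,.25,.25],15.35+90)
to([.5176,-.3172,.12],124.45)
E
```

```text
[[-0.    -0.943  0.334]
 [-0.001  0.334  0.943]
 [-1.     0.    -0.001]]
pos [0.2171 0.6122 0.2401] zdir 70.48 F [-0.54 -0.31 -0.02] w 0.0919 q7 -0.21 t 0.20
row [ -0.97 -43.48 -23.02] turn -0.6086672247344243
pos [0.2171 0.6122 0.2401] zdir 70.48 F [-0.54 -0.31 -0.02] w 0.0919 q7 -0.21 t 0.20
row [ 12.1  -59.38 -77.54] turn -0.9420251118653413
```

Request:
{"method": "move_arm", "body": {"rows": [[0, -2, -1, 0.05], [0, -5, -3, 0.15], [0, -9, -5, 0.25], [0, -13, -7, 0.35], [0, -17, -9, 0.47], [0, -21, -11, 0.59], [0, -25, -13, 0.71], [0, -29, -15, 0.83], [0, -33, -17, 0.95], [0, -37, -19, 1.05], [0, -40, -21, 1.15], [0, -42, -23, 1.2]], "hand": -1}}

```text
t: 1.2
ee_pos: [0.5352, 0.2586, 0.2408]
tcp_rot: [0.592, 1.57, 0.617]
ft_force: [0.8, 0.7, -0.6]
width: 0.0916
```

Run:
```python
from h import *
to([.55,-.1,.25])
to([.5176,-.3172,.12],124.45)
```

```text
pos [0.5352 0.2586 0.2408] zdir 1.45 F [ 0.82  0.72 -0.55] w 0.0916 q7 -0.49 t 1.20
row [ -0.94 -35.88   0.57] turn None
pos [0.5352 0.2586 0.2408] zdir 1.45 F [ 0.82  0.72 -0.55] w 0.0916 q7 -0.49 t 1.20
row [ 12.04 -57.52  -3.23] turn 0.9947877499069003
```

Request:
{"method": "move_arm", "body": {"rows": [[0, -3, 0, 0.08], [0, -6.5, 0, 0.16], [0, -10.5, 0, 0.24], [0, -14.5, 0, 0.32], [0, -18.5, -0.5, 0.4], [0, -22.5, -1, 0.5], [0, -26.5, -1, 0.6], [0, -30.5, -1.5, 0.7], [0, -34.5, -2, 0.8], [0, -38.5, -2, 0.9], [0, -42, -2.5, 0.95], [0, -44, -3, 0.99]]}}

```text
t: 2.2
ee_pos: [0.5159, -0.1859, 0.2409]
tcp_rot: [-0.474, 1.569, -1.441]
ft_force: [0.4, -0.4, -0.2]
width: 0.0917
```

Run:
```python
from h import *
to([.5176,-.3172,.08],124.45)
```

```text
pos [ 0.5159 -0.1859  0.2409] zdir -55.42 F [ 0.37 -0.4  -0.24] w 0.0917 q7 -0.57 t 2.20
row [16.12 -7.29 10.87] turn 0.002253588522172323
```

Request:
{"method": "move_arm", "body": {"rows": [[1, -2, 3, 0], [3, -4, 6, 0], [5, -6, 9, 0], [7.5, -7.3, 10.9, 0], [10, -7.3, 10.9, 0], [12, -7.3, 10.9, 0], [14, -7.3, 10.9, 0], [15.5, -7.3, 10.9, 0], [16.1, -7.3, 10.9, 0], [16.1, -7.3, 10.9, 0]]}}

```text
t: 3.03
ee_pos: [0.5186, -0.3106, 0.0778]
tcp_rot: [-2.796, 1.567, 2.528]
ft_force: [0.9, -0.1, 0.1]
width: 0.092
```

Run:
```python
from h import *
to([.5176,-.3172,.022],124.45)
t=vision.get_image("top");crop(t["image"],340,150,160,120,5,"pics/a.png")
t=vision.get_image("scene");crop(t["image"],160,150,160,120,5,"pics/b.png")
to([.5176,-.3172,.022],124.45)
```

```text
pos [ 0.5186 -0.3106  0.0778] zdir -54.96 F [ 0.9  -0.07  0.05] w 0.0920 q7 -0.26 t 3.03
row [ 5.58 -0.45  0.51] turn 0.01032516961437576
pos [ 0.52   -0.3118  0.0801] zdir -54.97 F [-0.07 -0.19 -0.22] w 0.0918 q7 -0.26 t 3.13
row [ 5.81 -0.51  0.3 ] turn 0.010044710726855614
```

View pics/a.png

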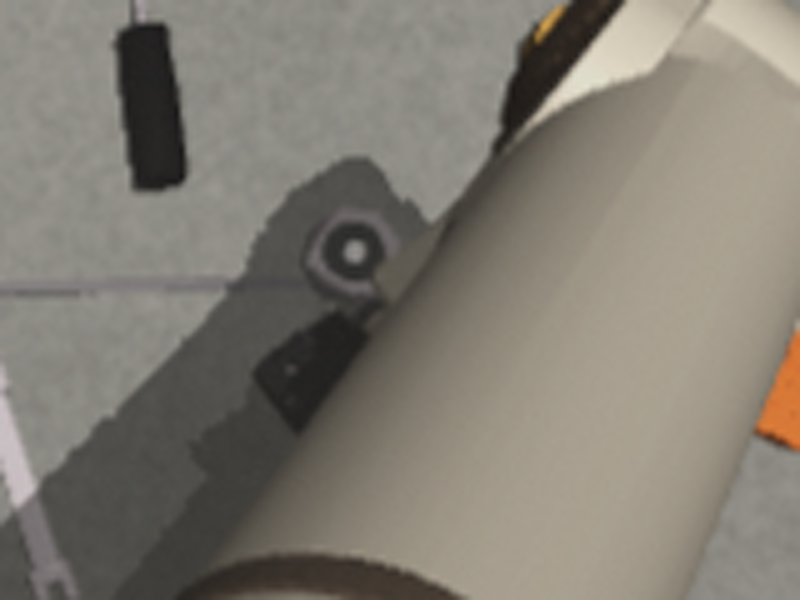

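View pics/b.png

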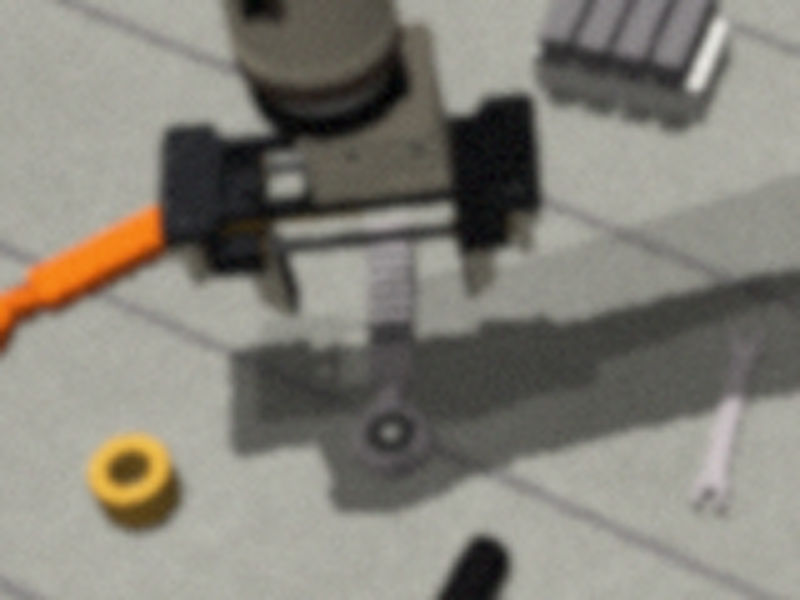

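The fingers straddle the handle in both views and the orange look-alike is clear, so I'll descend.

Request:
{"method": "move_arm", "body": {"rows": [[0.5, -0.5, 0.3, 0.01], [1.5, -0.5, 0.3, 0.01], [2.5, -0.5, 0.3, 0.01], [3.5, -0.5, 0.3, 0.01], [4.4, -0.5, 0.3, 0.01], [5.1, -0.5, 0.3, 0.01], [5.6, -0.5, 0.3, 0.01], [5.8, -0.5, 0.3, 0.01], [5.8, -0.5, 0.3, 0.01], [5.8, -0.5, 0.3, 0.01]]}}

```text
t: 3.97
ee_pos: [0.5173, -0.3176, 0.0218]
tcp_rot: [0.114, 1.571, -0.856]
ft_force: [0.2, 0.5, -0.4]
width: 0.092
```

Run:
```python
from h import *
to([.5176,-.3172,.022],124.45)
```

```text
pos [ 0.5173 -0.3176  0.0218] zdir -55.57 F [ 0.18  0.54 -0.41] w 0.0920 q7 -0.24 t 3.97
row [-0.02  0.04 -0.01] turn -0.0004288369812369369
```

Request:
{"method": "move_arm", "body": {"rows": [[0, 0, 0, 0], [0, 0, 0, 0], [0, 0, 0, 0], [0, 0, 0, 0], [0, 0, 0, 0], [0, 0, 0, 0], [0, 0, 0, 0], [0, 0, 0, 0], [0, 0, 0, 0], [0, 0, 0, 0]], "hand": 1, "force": 35}}

```text
t: 4.8
ee_pos: [0.5172, -0.3174, 0.0217]
tcp_rot: [-2.513, 1.571, 2.8]
ft_force: [-0.8, 0.0, -0.6]
width: 0.0297
```

Run:
```python
from h import *
to([.5176,-.3172,.022],124.45)
```

```text
pos [ 0.5172 -0.3174  0.0217] zdir -55.57 F [-0.79  0.04 -0.62] w 0.0297 q7 -0.24 t 4.80
row [-0.03  0.05  0.01] turn -0.0003726762661607857
```

Request:
{"method": "move_arm", "body": {"rows": [[0, 0, 0, 0], [0, 0, 0, 0], [0, 0, 0, 0], [0, 0, 0, 0]]}}

```text
t: 5.13
ee_pos: [0.5172, -0.3175, 0.0217]
tcp_rot: [0.131, 1.571, -0.839]
ft_force: [0.0, 0.3, 0.4]
width: 0.0234
```

Request:
{"method": "move_arm", "body": {"rows": [[-0.1, 0, 0, 0], [-0.4, 0, 0, 0], [-0.8, 0, 0, 0], [-1.4, 0, 0, 0], [-2, 0, 0, 0], [-3, 0, 0, 0], [-4, 0, 0, 0], [-5, 0, 0, 0], [-5.6, 0, 0, 0], [-6, 0, 0, 0], [-6, 0, 0, 0], [-6, 0, 0, 0]]}}

```text
t: 6.13
ee_pos: [0.5173, -0.3174, 0.082]
tcp_rot: [0.861, 1.57, -0.109]
ft_force: [0.1, -0.7, -2.8]
width: 0.0233
```

Run:
```python
from h import *
to([.5176,-.3172,.022],124.45)
t=vision.get_image("top");crop(t["image"],340,150,160,120,5,"pics/a2.png")
t=vision.get_image("scene");crop(t["image"],160,150,160,120,5,"pics/b2.png")
to([.5176,-.3172,.022],124.45)
```

```text
pos [ 0.5173 -0.3174  0.082 ] zdir -55.57 F [ 0.13 -0.66 -2.83] w 0.0233 q7 -0.26 t 6.13
row [6.   0.03 0.  ] turn -0.00036535899972242646
pos [ 0.5168 -0.3171  0.0812] zdir -55.57 F [ 0.61  0.83 -2.21] w 0.0235 q7 -0.26 t 6.23
row [5.92 0.06 0.06] turn -0.00039507547748736957
```

View pics/b2.png

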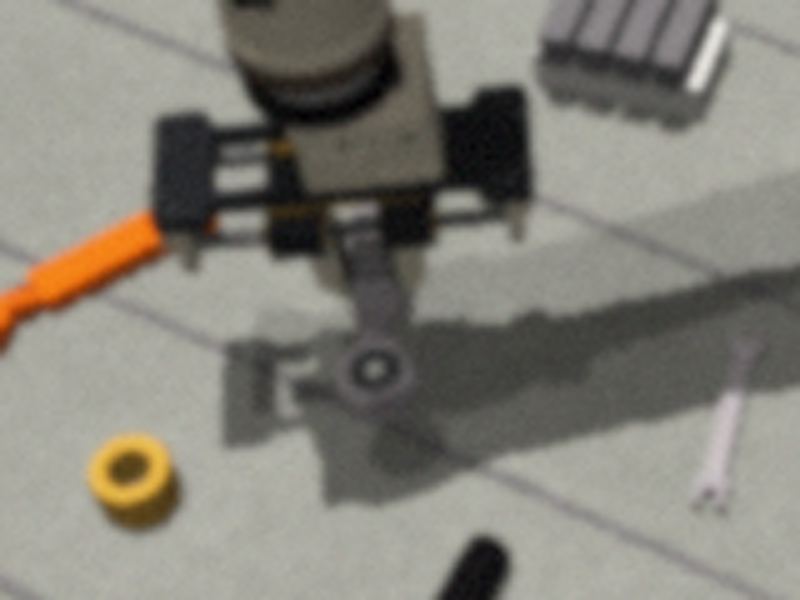

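The scene view shows the ratchet lifted in the jaws and level, with its head at crop pixel (375,370). I'll check the head in the top view, then carry it over.

View pics/a2.png

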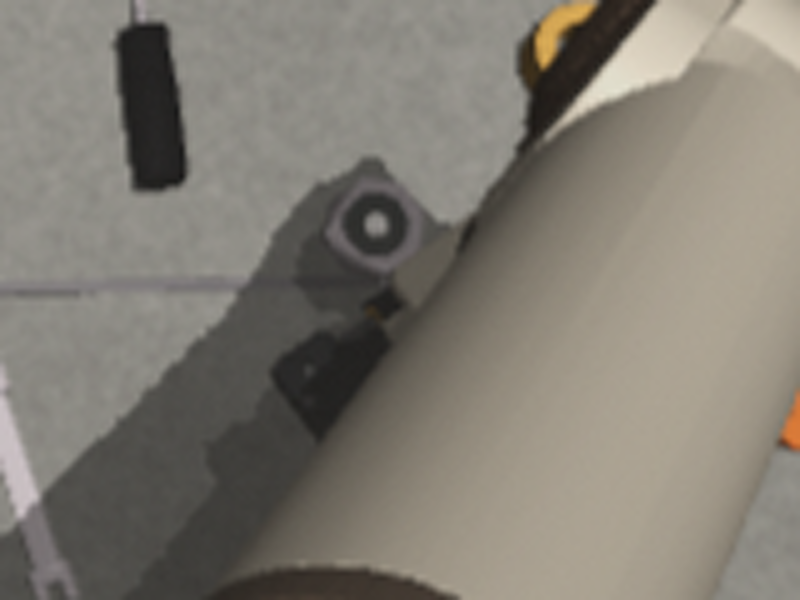

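Run:
```python
from h import *
import pickle
t,_=pickle.load(open("im0.pkl","rb"))
im=cv2.imread("pics/a2.png").astype(np.float32)
def ring(g,lo):  # dark ring centre
    m=(g<lo).astype(np.uint8);return m
# initial
g0=cv2.resize(t["image"][185:263,395:460].astype(np.float32),None,fx=8,fy=8,interpolation=cv2.INTER_CUBIC).mean(2)
def bright(g,x,y,r):
    sub=g[y-r:y+r,x-r:x+r];m=np.clip(sub-np.median(sub),0,None);m[m<m.max()*.4]=0
    yy,xx=np.mgrid[-r:r,-r:r];return x+(xx*m).sum()/m.sum(),y+(yy*m).sum()/m.sum()
p0=bright(g0,int((410.8-395)*8),int((200.2-185)*8),14);p0=np.array(p0)+.5;p0=p0/8-.5+[395,185]
print("hd0",p0,cast(t,p0,.016))
```

```text
hd0 [410.51436126 199.95062341] [[ 0.57219645 -0.28127753  0.016     ]]
```

Run:
```python
from h import *
import pickle
t,_=pickle.load(open("im0.pkl","rb"))
g=cv2.imread("pics/a2.png").astype(np.float32).mean(2)
x,y,r=377,223,16
sub=g[y-r:y+r,x-r:x+r];m=sub-sub.min();m[m<m.max()*.5]=0
yy,xx=np.mgrid[-r:r,-r:r];p=np.array([x+(xx*m).sum()/m.sum(),y+(yy*m).sum()/m.sum()])
p=(p+.5)/5-.5+[340,150]
print(p,cast(t,p,.0761))
to([.5752,.2169,.10],15.35+90)
```

```text
[414.79388846 194.37507889] [[ 0.57220134 -0.28051261  0.0761    ]]
pos [ 0.5168 -0.3171  0.0812] zdir -55.57 F [ 0.61  0.83 -2.21] w 0.0235 q7 -0.26 t 6.23
row [ -1.85  35.01 -40.75] turn 0.33296281165342995
```

Request:
{"method": "move_arm", "body": {"rows": [[-1, 0.5, -0.5, 0], [-2, 2, -2, 0.02], [-3, 4, -4.5, 0.05], [-3.8, 6.5, -7.5, 0.08], [-3.8, 9, -10.5, 0.11], [-3.8, 11.5, -13.5, 0.14], [-3.8, 14, -16.5, 0.17], [-3.8, 16.5, -19.5, 0.2], [-3.8, 19, -22.3, 0.23], [-3.8, 21.5, -25, 0.26], [-3.8, 24, -27.8, 0.29], [-3.8, 26.5, -30.6, 0.31]]}}

```text
t: 7.23
ee_pos: [0.5624, 0.0873, 0.1201]
tcp_rot: [-2.76, 1.57, 2.242]
ft_force: [0.0, 1.0, -2.6]
width: 0.0238
```

Request:
{"method": "move_arm", "body": {"rows": [[0, 1.5, -1.5, 0.01], [0, 2, -3, 0.02], [0, 2.5, -4.5, 0.02], [0, 3, -6, 0.02], [0, 3.5, -7.5, 0.02], [0, 4, -8.5, 0.02], [0, 4.3, -9, 0.02], [0, 4.4, -9.4, 0.02], [0, 4.4, -9.4, 0.02]]}}

```text
t: 7.98
ee_pos: [0.5779, 0.188, 0.1197]
tcp_rot: [-2.232, 1.571, 2.752]
ft_force: [0.6, 0.9, -2.7]
width: 0.0233
```

Run:
```python
from h import *
to([.575,.2175,.055],15.35+90)
```

```text
pos [0.5779 0.188  0.1197] zdir -74.44 F [ 0.58  0.92 -2.75] w 0.0233 q7 -1.47 t 7.98
row [ 6.47  0.51 -2.92] turn 0.0036358392038483437
```

Request:
{"method": "move_arm", "body": {"rows": [[0, 0.1, -0.5, 0.004], [0.3, 0.3, -1.5, 0.004], [1.3, 0.5, -2.5, 0.004], [2.6, 0.5, -2.9, 0.004], [4, 0.5, -2.9, 0.004], [5.2, 0.5, -2.9, 0.004], [6, 0.5, -2.9, 0.004], [6.4, 0.5, -2.9, 0.004], [6.4, 0.5, -2.9, 0.004], [6.4, 0.5, -2.9, 0.004]]}}

```text
t: 8.82
ee_pos: [0.5753, 0.2161, 0.0555]
tcp_rot: [-0.603, 1.57, -1.908]
ft_force: [0.7, 0.4, -2.1]
width: 0.0233
```

Run:
```python
from h import *
to([.575,.2175,.055],15.35+90)
t=vision.get_image("top");crop(t["image"],140,135,115,145,4,"pics/a3.png")
t=vision.get_image("scene");crop(t["image"],350,230,120,150,4,"pics/b3.png")
to([.575,.2175,.045],15.35+90)
```

```text
pos [0.5753 0.2161 0.0555] zdir -74.77 F [ 0.67  0.42 -2.14] w 0.0233 q7 -1.49 t 8.82
row [ 0.05  0.01 -0.15] turn -0.0020207287266350983
pos [0.5758 0.2166 0.0564] zdir -74.74 F [-1.03 -0.38 -2.11] w 0.0238 q7 -1.49 t 8.92
row [ 1.14 -0.06 -0.11] turn -0.0016510755714208433
```

View pics/b3.png

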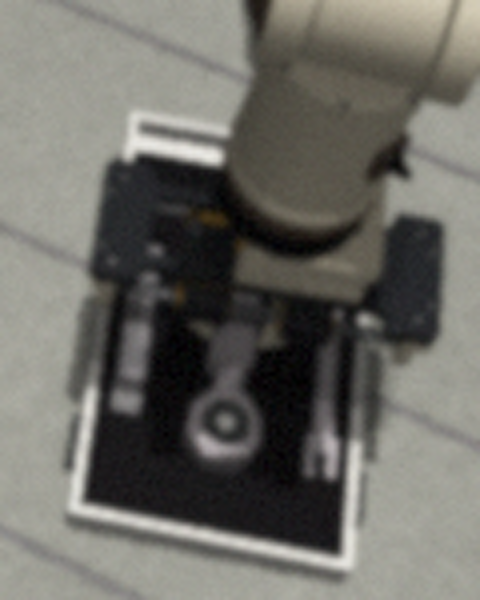

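View pics/a3.png

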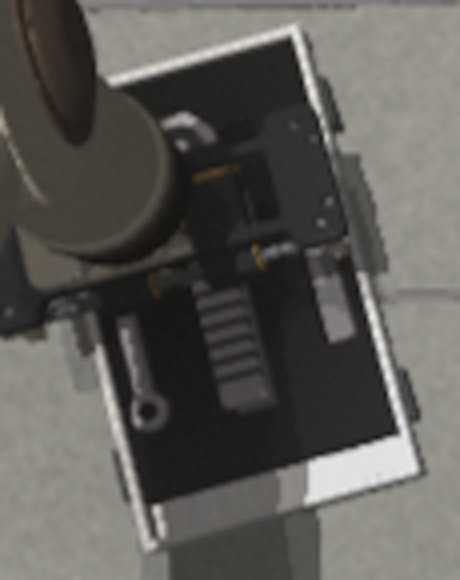

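Both views show the ratchet centred over its own cutout. I'll lower it carefully and watch the force.

Request:
{"method": "move_arm", "body": {"rows": [[0.3, -0.03, -0.1, 0], [0.6, -0.03, -0.1, 0], [0.9, -0.03, -0.1, 0], [1.1, -0.03, -0.1, 0], [1.25, -0.03, -0.1, 0], [1.35, -0.03, -0.1, 0], [1.4, -0.03, -0.1, 0]]}}

```text
t: 9.5
ee_pos: [0.5744, 0.2175, 0.0415]
tcp_rot: [-1.351, 1.57, -2.655]
ft_force: [-0.4, -0.4, -3.1]
width: 0.0235
```

Run:
```python
from h import *
to([.575,.2175,.038],15.35+90)
```

```text
pos [0.5744 0.2175 0.0415] zdir -74.71 F [-0.42 -0.42 -3.07] w 0.0235 q7 -1.49 t 9.50
row [0.35 0.06 0.02] turn -0.00110011715161656
```

Request:
{"method": "move_arm", "body": {"rows": [[0.1, 0.02, 0, 0], [0.2, 0.02, 0, 0], [0.3, 0.02, 0, 0], [0.35, 0.02, 0, 0], [0.35, 0.02, 0, 0]]}}

```text
t: 9.92
ee_pos: [0.5752, 0.2171, 0.0384]
tcp_rot: [0.841, 1.57, -0.463]
ft_force: [1.0, -1.8, -0.6]
width: 0.0239
```

Run:
```python
from h import *
to([.575,.2175,.038],15.35+90)
t=vision.get_image("top");crop(t["image"],140,135,115,145,4,"pics/a4.png")
```

```text
pos [0.5752 0.2171 0.0384] zdir -74.73 F [ 1.01 -1.8  -0.59] w 0.0239 q7 -1.48 t 9.92
row [ 0.04 -0.01 -0.04] turn -0.00137655648345211
```

View pics/a4.png

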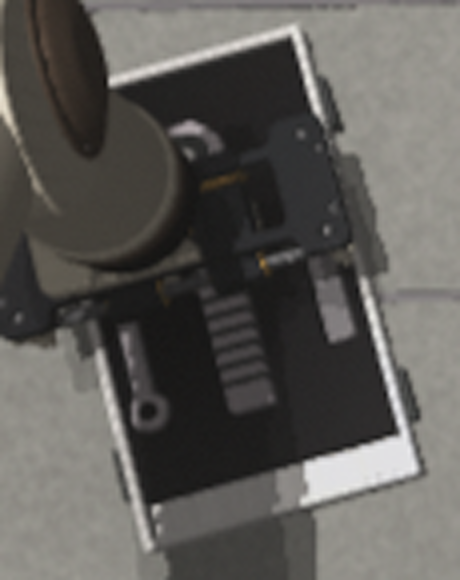

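The weight has transferred at underside depth of about 5.3 mm, so it's resting on the plungers. I'll open only part way, so the fingers stay clear of the bedded spanner, then rise.

Request:
{"method": "move_arm", "body": {"rows": [[0, 0, 0, 0], [0, 0, 0, 0], [0, 0, 0, 0], [0, 0, 0, 0], [0, 0, 0, 0], [0, 0, 0, 0]], "hand": 0.2}}

```text
t: 10.47
ee_pos: [0.5746, 0.2179, 0.0382]
tcp_rot: [-3.032, 1.571, 1.948]
ft_force: [0.6, -0.2, -0.4]
width: 0.0368
```

Request:
{"method": "move_arm", "body": {"rows": [[-0.3, 0, 0, 0], [-0.8, 0, 0, 0], [-1.5, 0, 0, 0], [-2.5, 0, 0, 0], [-3.2, 0, 0, 0], [-3.5, 0, 0, 0], [-3.5, 0, 0, 0]]}}

```text
t: 11.05
ee_pos: [0.5757, 0.2181, 0.0749]
tcp_rot: [1.783, 1.568, 0.479]
ft_force: [0.1, -0.6, 0.4]
width: 0.0366
```

Request:
{"method": "move_arm", "body": {"rows": [[0, 0, 0, 0], [0, 1, 0, 0], [0, 2, 0, 0], [0, 4, 0, 0], [0, 5.5, 0, 0], [0, 6.3, 0, 0], [0, 6.6, 0, 0], [0, 6.6, 0, 0], [0, 6.6, 0, 0], [0, 6.6, 0, 0]], "hand": 1}}

```text
t: 11.88
ee_pos: [0.6373, 0.2348, 0.0729]
tcp_rot: [-1.611, 1.569, -2.915]
ft_force: [0.2, -0.2, 0.3]
width: 0.0006
```

Run:
```python
from h import *
d=vision.get_image("top");crop(d["image"],140,135,115,145,4,"pics/a5.png")
d=vision.get_image("scene");crop(d["image"],350,230,120,150,4,"pics/b5.png")
to([.5756+.065*.9643,.2172+.065*.2647,.049],15.35+90)
```

```text
pos [0.6376 0.235  0.0732] zdir -74.71 F [0.71 0.31 0.98] w 0.0005 q7 -1.50 t 11.98
row [2.42 0.05 0.07] turn -0.001045375455634361
```

View pics/a5.png

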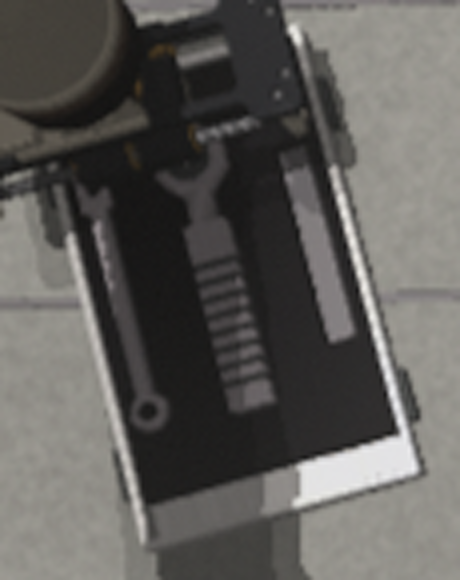

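View pics/b5.png

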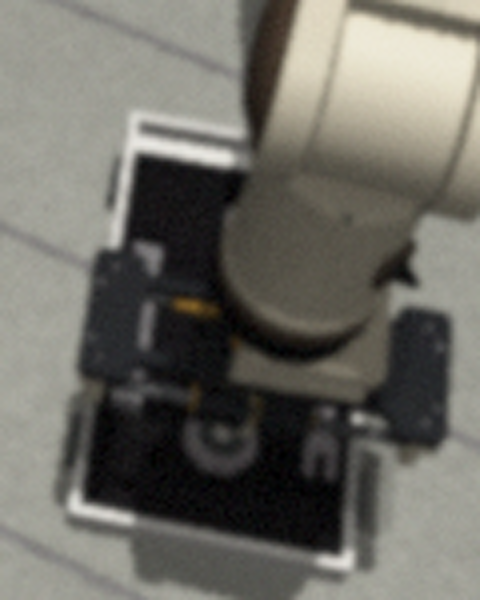

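The ratchet lies parallel in its cutout with its weight off the gripper. The closed fingertips are above the head, so I'll press there first.

Request:
{"method": "move_arm", "body": {"rows": [[0.4, 0, 0.05, 0], [1, 0, 0.05, 0], [1.6, 0, 0.05, 0], [2.1, 0, 0.05, 0], [2.4, 0, 0.05, 0], [2.6, 0, 0.05, 0], [2.8, 0, 0.05, 0], [2.9, 0, 0.05, 0]]}}

```text
t: 12.65
ee_pos: [0.6386, 0.2346, 0.044]
tcp_rot: [1.697, 1.571, 0.393]
ft_force: [-0.2, 0.8, 1.8]
width: 0.0004
```

Request:
{"method": "move_arm", "body": {"rows": [[0.05, 0, 0, 0], [0.1, 0, 0, 0], [0.15, 0, 0, 0], [0.2, 0, 0, 0], [0.2, 0, 0, 0]]}}

```text
t: 13.07
ee_pos: [0.6386, 0.2349, 0.0432]
tcp_rot: [2.625, 1.57, 1.321]
ft_force: [-2.5, 1.0, 6.4]
width: 0.0003
```

Request:
{"method": "move_arm", "body": {"rows": [[0.05, 0, 0, 0], [0.1, 0, 0, 0], [0.15, 0, 0, 0], [0.2, 0, 0, 0], [0.25, 0, 0, 0], [0.25, 0, 0, 0]]}}

```text
t: 13.57
ee_pos: [0.6388, 0.2347, 0.0416]
tcp_rot: [2.371, 1.57, 1.067]
ft_force: [-4.6, -1.0, 11.3]
width: 0.0003
```

Run:
```python
from h import *
to([.6383,.2344,.040])
```

```text
pos [0.6388 0.2347 0.0416] zdir -74.71 F [-4.61 -1.   11.28] w 0.0003 q7 -1.49 t 13.57
row [ 0.16 -0.05  0.02] turn None
```

Request:
{"method": "move_arm", "body": {"rows": [[0.05, 0, 0, 0], [0.1, 0, 0, 0], [0.15, 0, 0, 0], [0.2, 0, 0, 0], [0.2, 0, 0, 0]]}}

```text
t: 13.98
ee_pos: [0.6389, 0.2343, 0.041]
tcp_rot: [2.57, 1.57, 1.265]
ft_force: [-8.6, -2.3, 20.5]
width: 0.0004
```

Request:
{"method": "move_arm", "body": {"rows": [[0.05, 0, 0, 0], [0.1, 0, 0, 0], [0.15, 0, 0, 0], [0.2, 0, 0, 0], [0.2, 0, 0, 0]]}}

```text
t: 14.4
ee_pos: [0.6389, 0.2343, 0.0408]
tcp_rot: [2.842, 1.57, 1.538]
ft_force: [-13.0, -4.5, 33.0]
width: 0.0002
```

Request:
{"method": "move_arm", "body": {"rows": [[-0.6, 0, 0, 0], [-1.2, 0, 0, 0], [-2.2, 0, 0, 0], [-3.2, -1, 0, 0], [-3.6, -3, 0, 0], [-3.6, -6, 0, 0], [-3.6, -9, 0, 0], [-3.6, -11, 0, 0], [-3.6, -12.2, 0, 0], [-3.6, -12.7, 0, 0], [-3.6, -12.7, 0, 0], [-3.6, -12.7, 0, 0]]}}

```text
t: 15.4
ee_pos: [0.517, 0.2015, 0.0721]
tcp_rot: [1.632, 1.569, 0.328]
ft_force: [0.6, -0.2, 0.2]
width: 0.0003
```

Run:
```python
from h import *
d=vision.get_image("top");crop(d["image"],140,135,115,145,4,"pics/a6.png")
d=vision.get_image("scene");crop(d["image"],350,230,120,150,4,"pics/b6.png")
to([.5755-.060*.9643,.2174-.060*.2647,.049],15.35+90)
```

```text
pos [0.5174 0.2015 0.072 ] zdir -74.71 F [ 0.62 -0.86  0.18] w 0.0003 q7 -1.51 t 15.50
row [2.3  0.02 0.  ] turn -0.0011045722232695258
```

View pics/b6.png

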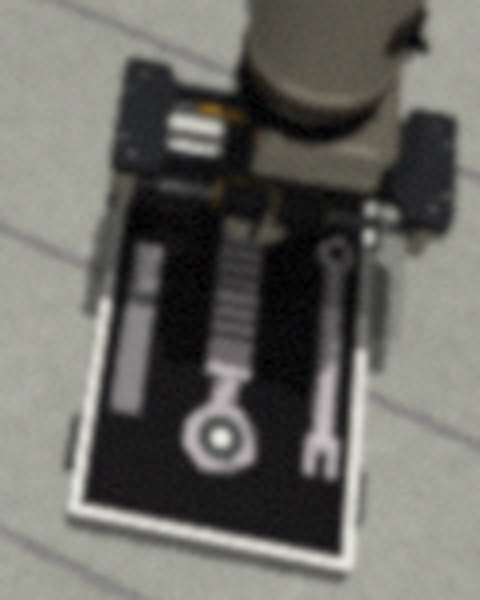

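The scene view shows the head in its cutout, and the fingertips above the banded tail. I'll press the tail now.

Request:
{"method": "move_arm", "body": {"rows": [[0.4, 0, 0, 0], [1, 0, 0, 0], [1.6, 0, 0, 0], [2, 0, 0, 0], [2.3, 0, 0, 0], [2.5, 0, 0, 0], [2.7, 0, 0, 0], [2.8, 0, 0, 0], [2.9, 0, 0, 0]]}}

```text
t: 16.25
ee_pos: [0.5157, 0.2011, 0.0428]
tcp_rot: [-1.859, 1.57, 3.12]
ft_force: [-1.3, -0.9, 2.8]
width: 0.0007
```

Request:
{"method": "move_arm", "body": {"rows": [[0.05, 0, 0, 0], [0.1, 0, 0, 0], [0.15, 0, 0, 0], [0.2, 0, 0, 0], [0.25, 0, 0, 0], [0.3, 0, 0, 0], [0.3, 0, 0, 0]]}}

```text
t: 16.83
ee_pos: [0.5164, 0.201, 0.0404]
tcp_rot: [1.77, 1.57, 0.466]
ft_force: [-1.9, -1.6, 8.0]
width: -0.0
```

Request:
{"method": "move_arm", "body": {"rows": [[0.05, 0, 0, 0], [0.1, 0, 0, 0], [0.15, 0, 0, 0], [0.2, 0, 0, 0], [0.25, 0, 0, 0], [0.3, 0, 0, 0], [0.3, 0, 0, 0]]}}

```text
t: 17.42
ee_pos: [0.5166, 0.201, 0.0401]
tcp_rot: [2.647, 1.569, 1.342]
ft_force: [-10.1, -3.7, 33.2]
width: 0.0005
```

Run:
```python
from h import *
to([.5755-.060*.9643,.2174-.060*.2647,.040],15.35+90)
```

```text
pos [0.5166 0.201  0.0401] zdir -74.75 F [-10.07  -3.75  33.24] w 0.0005 q7 -1.49 t 17.42
row [ 0.01  0.11 -0.03] turn -0.0017557433946774356
```

The tail went hard at TCP z of 0.0401, which is the expected seated height. I'll go back to the head and press again to check.

Request:
{"method": "move_arm", "body": {"rows": [[-0.6, 0, 0, 0], [-1.2, 0, 0, 0], [-2.2, 0, 0, 0], [-3.2, 1, 0, 0], [-3.6, 3, 0, 0], [-3.6, 6, 0, 0], [-3.6, 9, 0, 0], [-3.6, 11, 0, 0], [-3.6, 12.2, 0, 0], [-3.6, 12.5, 0, 0], [-3.6, 12.5, 0, 0], [-3.6, 12.5, 0, 0]]}}

```text
t: 18.42
ee_pos: [0.6355, 0.2338, 0.0723]
tcp_rot: [-1.484, 1.569, -2.788]
ft_force: [-0.9, -1.2, 0.1]
width: 0.0003
```

Run:
```python
from h import *
d=vision.get_image("top");crop(d["image"],140,135,115,145,4,"pics/a7.png")
to([.5755+.065*.9643,.2174+.065*.2647,.042],15.35+90)
```

```text
pos [0.6353 0.2338 0.0724] zdir -74.71 F [ 0.17  0.1  -0.01] w 0.0005 q7 -1.50 t 18.47
row [ 3.04  0.3  -0.01] turn -0.001049224422802547
```

View pics/a7.png

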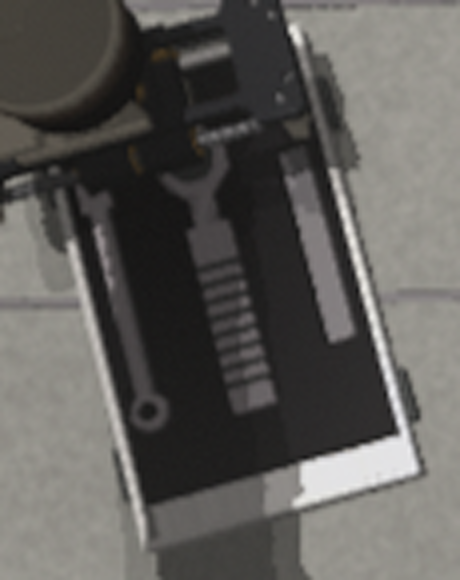

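Request:
{"method": "move_arm", "body": {"rows": [[0.4, 0.3, 0, 0], [1, 0.3, 0, 0], [1.6, 0.3, 0, 0], [2.1, 0.3, 0, 0], [2.5, 0.3, 0, 0], [2.8, 0.3, 0, 0], [3, 0.3, 0, 0], [3.1, 0.3, 0, 0], [3.1, 0.3, 0, 0]]}}

```text
t: 19.22
ee_pos: [0.6393, 0.2348, 0.0415]
tcp_rot: [-1.46, 1.57, -2.764]
ft_force: [-0.2, 0.9, -0.7]
width: 0.0001
```

Request:
{"method": "move_arm", "body": {"rows": [[0.05, 0, 0, 0], [0.1, 0, 0, 0], [0.15, 0, 0, 0], [0.2, 0, 0, 0], [0.3, 0, 0, 0], [0.4, 0, 0, 0], [0.5, 0, 0, 0], [0.5, 0, 0, 0]]}}

```text
t: 19.88
ee_pos: [0.6398, 0.235, 0.0402]
tcp_rot: [2.799, 1.57, 1.495]
ft_force: [-9.1, -2.6, 21.4]
width: 0.0003
```

The head was free of contact at 0.0415 and is hard at 0.0402, so it's seated. A quick tail recheck comes next, then I'll retreat.

Request:
{"method": "move_arm", "body": {"rows": [[-0.6, 0, 0, 0], [-1.2, 0, 0, 0], [-2.2, 0, 0, 0], [-3.2, -1, 0, 0], [-3.6, -3, 0, 0], [-3.6, -6, 0, 0], [-3.6, -9, 0, 0], [-3.6, -11, 0, 0], [-3.6, -12.2, 0, 0], [-3.6, -12.7, 0, 0], [-3.6, -12.7, 0, 0], [-3.6, -12.7, 0, 0]]}}

```text
t: 20.88
ee_pos: [0.518, 0.2018, 0.0732]
tcp_rot: [1.688, 1.569, 0.384]
ft_force: [0.1, 0.7, 0.5]
width: 0.0007
```

Request:
{"method": "move_arm", "body": {"rows": [[0.4, 0, 0, 0], [1, 0, 0, 0], [1.6, 0, 0, 0], [2, 0, 0, 0], [2.4, 0, 0, 0], [2.7, 0, 0, 0], [2.9, 0, 0, 0], [3, 0, 0, 0], [3.1, 0, 0, 0], [3.1, 0, 0, 0]]}}

```text
t: 21.72
ee_pos: [0.517, 0.2014, 0.0417]
tcp_rot: [3.021, 1.571, 1.717]
ft_force: [-0.8, 0.2, -0.5]
width: 0.0005
```

Request:
{"method": "move_arm", "body": {"rows": [[0.1, 0, 0, 0], [0.2, 0, 0, 0], [0.3, 0, 0, 0], [0.4, 0, 0, 0], [0.4, 0, 0, 0]]}}

```text
t: 22.13
ee_pos: [0.5173, 0.2017, 0.0401]
tcp_rot: [2.847, 1.569, 1.542]
ft_force: [-6.5, -1.8, 22.2]
width: 0.0006
```

Both ends are seated. I'll retreat up and back, then look.

Request:
{"method": "move_arm", "body": {"rows": [[-0.6, 0, 0, 0], [-1.5, 0, 0, 0], [-3, 0, 0, 0], [-5, 0, 0, 0], [-8, 0, 0, 0], [-11, 0, 0, 0], [-14, 0, -1, 0], [-16, 0, -3, 0], [-17, 0, -6, 0], [-18, 0, -9, 0], [-18, 0, -12, 0], [-18, 0, -15, 0]]}}

```text
t: 23.13
ee_pos: [0.4774, 0.3476, 0.2193]
tcp_rot: [2.077, 1.568, 0.773]
ft_force: [-0.5, -0.1, 0.3]
width: 0.0007
```

Request:
{"method": "move_arm", "body": {"rows": [[0, 0, -3, 0], [0, 0, -6, 0], [0, 0, -9, 0], [0, 0, -11, 0], [0, 0, -12, 0], [0, 0, -12, 0], [0, 0, -12, 0]]}}

```text
t: 23.72
ee_pos: [0.4461, 0.4609, 0.2176]
tcp_rot: [-0.082, 1.57, -1.386]
ft_force: [1.1, -0.2, 0.9]
width: 0.0005
```

Run:
```python
from h import *
d=vision.get_image("top");crop(d["image"],140,135,115,145,4,"pics/a9.png");cv2.imwrite("pics/top9.png",d["image"][:,:,::-1])
d=vision.get_image("scene");crop(d["image"],350,230,120,150,4,"pics/b9.png")
to([.5,.5,.2])
```

```text
pos [0.4471 0.4594 0.2178] zdir -74.88 F [-0.46 -0.51 -0.48] w 0.0002 q7 -2.02 t 23.82
row [ 1.78  6.16 -2.54] turn None
```

View pics/a9.png

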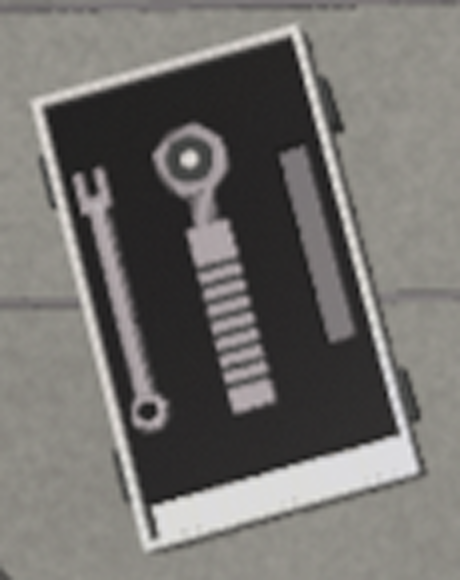

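View pics/b9.png

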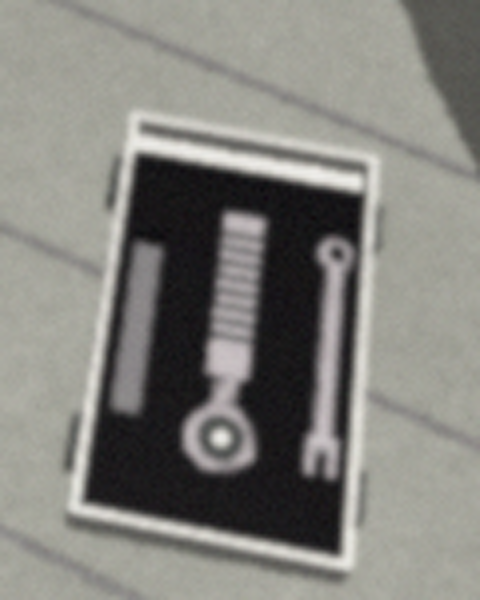

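View pics/top9.png

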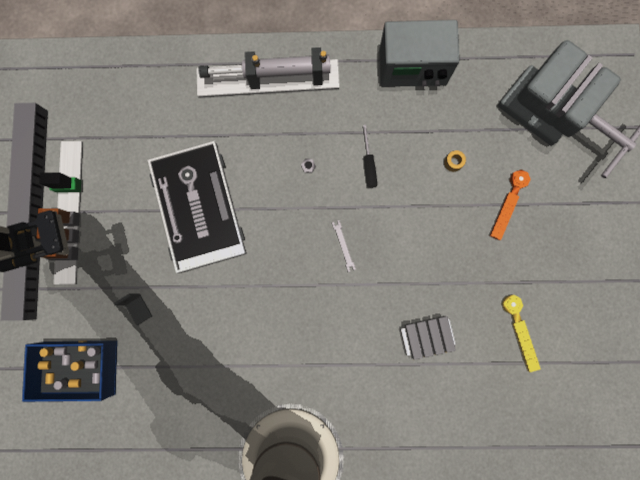

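The last views show the ratchet filling its cutout, with its head at pixel (187,174) and its tail near (203,236). The bystanders haven't moved: nut (308,165), screwdriver (370,160), spanner (343,246), bracket (133,307). The arm is clear, so I'll hand in.

Run:
```python
from plant import manip
print(manip.close_job())
```

```text
the job is handed in; nothing more can be done
None
```

The steel ratchet is back in its own cutout, pressed down past both plunger pairs to the floor, and released. The job was handed in at about 24 s of the 61 s allowed.

- **Placing:** The insert stood about 9–10 mm toward the head end of the tray, as measured in the camera images. The ratchet went in first time and rested on the noses. I opened the jaws only part way to stay clear of the bedded spanner, then pressed with closed fingertips at the head, the tail and the head again.
- **Depth:** On the last press at each end the TCP stopped hard at z = 40.2 mm (head) and 40.1 mm (tail), with 21–22 N. That puts the ratchet's top about 26 mm above the bench, 4 mm proud of the insert. The first head press stopped higher, at 40.8 mm under 33 N, while the tail was still up. The second press, with the tail down, cleared that.
- **Camera disagreement:** The two cameras differed by 1–2 mm on where the tray stands; the fit itself settled it.
- **Other objects:** In the final pictures the loose spanner, screwdriver, nut and bracket look unmoved, judged by eye. The arm ended clear of everything.

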